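# Shut the irrigation filter box and hold its bayonet cap home

### The job

Shut the hinged cover of the grey irrigation filter box, then fit the black knurled bayonet cap over the spigot that stands up through the cover: turn the cap until the keyways hidden inside it find the three lugs and it drops over them, and push it fully home against the sprung seal ring. Finish while still gripping the cap and holding it pushed home; do not let go, and leave the roll of tape where it lies.

Things in the scene. Friction and masses are not known exactly. Their poses are not given: they have to be found in the camera images.
- filter_box: open grey box, 170 x 150 x 50 mm (x, y, z), fixed to the counter; origin at the centre of its underside, x axis pointing to the hinge side. Two black hose barbs stick out 26 mm from its y sides, 22 mm up.
- cover (a joint): opening angle (rad) of the grey cover (170 x 150 x 8 mm plate) hinged on the box's far (+x) top edge: 0 = shut and level, its top face 58 mm above the counter; 1.35 = fully open; starts 0.7 to 1.15. Stiff hinge: it stays where it is left and needs 2 to 5 N at the front edge to go down. Open, its top side faces up and away from the robot; push it shut from that side.
- cover_edge (a point): point on the cover's top face near its front edge, in the middle, 12 mm from the plate's front edge, 158 mm from the hinge line; turns with the cover. 8 mm above the cover's underside.
- cover_hinge (a point): point on the hinge axis, in the middle of the box's far top edge, 50 mm above the counter; the axis runs along the box's y, and the underside of the cover passes through it.
- spigot_top (a point): centre of the spigot's top, 92 mm above the counter, 34 mm above the shut cover's top face and 11 mm above the top of the lugs.
- seal_ring: black sprung ring on the cover round the spigot, 41 mm inside, 56 mm outside, 10 mm proud of the cover; sinks 6 mm under 3 N (start) to 6 N (bottom). Origin at its underside's centre. Off the keyways the cap stands on the lugs, underside 79.5 mm above the counter; on them it drops, meets the ring at 68 mm and is home at 62 mm, ring fully down. Let go, it is lifted again.
- bayonet_cap: black round cap, knurled, closed top, 52 mm diameter, 42 mm high, about 0.09 kg, loose, upright on the counter to the left or right of the box; origin at the centre of its open underside, z up. Bore 27 mm wide, 36 mm deep, its mouth 1.5 mm up, with three keyways 11 mm wide, 120 degrees apart; where they lie about the axis is hidden and not given; a turn of at most 120 degrees finds a fit.
- tape_roll: bystander: roll of black tape, 58 mm across, 19 mm high, lying loose on the counter beside the box; origin at the centre of its underside.
- wide_bottle: bystander: white plant-feed bottle, 51 mm across, 125 mm high, at the far left, stuck to the counter; origin at the centre of its underside.
- slim_bottle: bystander: white plant-feed bottle, 47 mm across, 125 mm high, at the far right, stuck to the counter; origin at the centre of its underside.
- spigot: fixed aluminium post, 22 mm diameter, tapered top, standing in the box 105 mm in front of the hinge and passing through a 44 mm hole in the cover. Three level lugs (6 mm round pins reaching 18 mm from the axis), 120 degrees apart, one along this body's x axis, their top 81 mm above the counter. How it is turned varies. Origin on its axis, at its foot, 5 mm above the counter.
Mind the look-alikes: they are no part of the job. What is shaped like the bayonet_cap but red is not meant.

How it is judged (in metres and radians):
On the way, in this order (a step that is already met when the one before it is completed fails the run):
1. the cover is shut (value of joint cover below 0.04 rad), for 0.2 s.
2. the cap is over the spigot, on the lugs or lower (horizontal distance between bayonet_cap and spigot_top below 0.006 m and z of bayonet_cap in the frame of filter_box below 0.0865 m and value of joint cover below 0.04 rad), for 0.1 s.
At the end, for the whole second after the job is handed in: The cover is shut (within 0.04 rad), and the cap sits over the spigot (axis within 5 mm, upright within 0.12 rad) with its underside no more than 2.5 mm above home, pressing on the seal ring with over 3.5 N, still, and held there by the gripper's fingers (over 2 N on the cap) (value of joint cover below 0.04 rad and horizontal distance between bayonet_cap and spigot_top below 0.005 m and z of bayonet_cap in the frame of filter_box below 0.0645 m and angle between bayonet_cap's own z axis and vertical below 0.12 rad and contact force between seal_ring and bayonet_cap above 3.5 N and contact force between the fingers and bayonet_cap above 2 N and linear speed of bayonet_cap below 0.02 m/s); the arm keeps its last pose, push and grip.
It fails at once if the roll of tape is pushed by more than 4 cm or tipped up (distance of tape_roll from where it was at the start of the episode above 0.04 m or angle between tape_roll's own z axis and vertical above 0.6 rad).
It also fails if it takes over 64 s, if anything falls off the work surface, if the arm or the gripper's body presses on something with over 40 N, if the wrist force passes 120 N, or if a joint passes its speed limit or range.

### The arm

A 6-joint arm with a two-finger parallel gripper is mounted at the origin on a cart in front of the work surface, level with it; the furniture and walls round the work are solid. World frame = base frame: x ahead of the robot, y to its left, z up, the work surface at z = 0. Lengths are in mm, angles in rad, forces in N, time in s.
With the tool pointing down it reaches from about 275 to 975 mm from the base axis. Payload 8.4 kg.
Tool frame: the origin (TCP) lies on the centre line of the jaws, within the pads' length; the fingertips stand 22 mm ahead of it and the grasp point (between the pads) lies 3 mm ahead of it; z points along the fingers, y is the line along which they close (so a half turn about z gives the same grasp; the last joint's range is limited). The gripper opens to 92 mm and grips with 3 to 60 N. Pads are 20 mm wide; open, the fingers measure 128 mm over their backs; the gripper's body (75 mm by 189 mm) begins 69 mm behind the grasp point.
Start: joints at [1.228, 0.353, 1.633, -0, 1.155, -0.002], TCP at [208.899, 589.058, 236.583] pointing down, gripper open.
Joint ranges: [-2.63, 2.63], [-0.92, 2.1], [0.06, 2.66], [-1.3, 4.44], [0, 2.69], [-3.02, 3.02]. Speed limits (rad/s): [2.22, 2.22, 2.79, 3.14, 3.14, 3.14].

### API

Orientations are given as a 3x3 rotation matrix whose columns are the frame's x, y, z axes.
In Python, from workcell import ctrl gives the robot as it stands.
- The arm moves only by the tool jog_arm, never from a script. Its argument "motion" is a list of rows, each a list of 3 entries, a list of its own where there are three numbers: the gripper command: -1 is fully open, 1 is shut, values between are in proportion, then the shift along the tool's x, y, z scaled (see below), then the turn about the tool's z scaled (see below). A call has 1 to 20 rows; each row is the pose to reach, as a shift and turn from the pose commanded when the call began, along the tool's axes at that moment; what a row does not reach only later rows make up. The controller multiplies each number of a shift by 150 mm and each number of a turn by 30 degrees. A row lasts 1/10 s, in which the tool goes at most 50 mm and 8.59 degrees, less where a joint would pass 70% of its speed; a pose out of reach is approached as far as the arm can. A call with a number of a shift or a turn outside -1 to 1 is refused whole. A call with a gripper value outside its range is refused whole. The fingers move at their own pace and stop on an object; "squeeze" is the grip in N (left out, the last holds). Time passes only in rows, so rows that repeat a pose let the fingers close. It gives the time, the measured TCP pose, the force, the opening and the grip force at its end, in the units of the state.
- ctrl.get_obs(): the state, without advancing time (a new reading comes with each control period).
- ctrl.read_camera(name): name is "scene" or "top" or "wrist"; returns (picture, depth): 400x640x3 uint8, red, green, blue; 400x640 float32, mm along the optical axis (not along the pixel's ray), 0 where there is no reading.
- ctrl.camera_info(name): a dict with "vertical_fov" (degrees; the focal length in pixels is half the picture's height over the tangent of half this angle, whatever the lens; pixels are square), "cx", "cy" (the principal point, pixels), "rvec" (rotation vector, rad) and "tvec" (3), from world to camera coordinates, as OpenCV has them. Camera axes: x right, y down, z forward; pixel columns grow to the right and rows downward; lengths in mm; the calibration is good to about 2 mm. A picture is of the moment at which its call begins: read the wrist's pose just before it. camera_info takes no time and is no camera call; for the wrist camera it gives the pose at the moment of the call.
- ctrl.hand_in(): hands the job in; it is judged then, once.
Trained networks look in the newest picture that a camera, given by its name, has taken for a name from the list of things; names that differ only in an ending like _2 or _b are one class to them, and where a whole thing is asked for, a point or a joint stands for the part that bears it (a point fixed in the world has none). Each returns a list of dicts, best first, with "confidence" (0 to 1); they miss things now and then, are a little off and sometimes report something else, mostly with a low value. They report only what shows in the picture. A call takes as long as a camera call. They do not tell look-alikes from the thing itself.
- ctrl.search_frame(camera, target): "rect" ([left, top, right, bottom] as shares, 0 to 1, of the picture: columns of its width, rows of its height, round what is visible of it).
The state is a dict: "clock": time; "q": joint angles; "joint_velocities": joint speeds; "joint_efforts": joint torques, N m; "position": TCP position; "ee_rot": TCP orientation; "ft_force": force on the tool from outside, world axes, zero at the start; "torque": the same for the moment, N m; "gripper_width": finger opening in mm; "finger_force": force on a finger pad.
Only numpy, scipy, OpenCV 4.12 (cv2) and the standard library are available. Lean on these libraries where they do the work, as an engineer would, in place of code of your own. Each camera call takes 0.05 s, during which the arm holds its last target. There are 200 camera calls.

## Working session

There is one attempt and no reset: what is moved stays moved. The work goes in short steps, Python scripts to look and compute and a tool call to move; the robot and the scene stay as the last step left them, time stands still between calls to the robot, and variables do not carry over. Pictures are saved under pics/ and viewed, at most 10 in all, crops included, and the job is handed in when it is done.

Besides the shell and the picture viewer there is one more tool, called after "Emit:" in YAML: its name, and indented under it one key for each argument. jog_arm: Moves the arm, as the interface text tells. Shifts and turns lie within -1 to 1; 1 stands for 150 mm of shift or 30 degrees of turn. Its arguments: {"type":"object","properties":{"motion":{"type":"array","items":{"type":"array"}},"squeeze":{"type":"number"}},"required":["motion"]}

```bash
mkdir -p pics
cat > h.py <<'E'
import numpy as np, cv2
from workcell import ctrl
def cam(n):
    i=ctrl.camera_info(n); f=200/np.tan(np.radians(i["vertical_fov"])/2)
    R=cv2.Rodrigues(np.array(i["rvec"],float))[0]; t=np.array(i["tvec"],float).ravel()
    return f,i["cx"],i["cy"],R,t
def world(c,u,v,d):
    f,cx,cy,R,t=c
    p=np.stack([(u-cx)/f*d,(v-cy)/f*d,d+0*u],-1)
    return (p-t)@R
def cloud(c,dep):
    v,u=np.mgrid[0:400,0:640].astype(float)
    return world(c,u,v,dep.astype(float))
def proj(c,P):
    f,cx,cy,R,t=c; p=R@np.array(P,float)+t
    return p[0]/p[2]*f+cx,p[1]/p[2]*f+cy
E
python3 - <<'E'
from h import *
np.set_printoptions(precision=1,suppress=True)
o=ctrl.get_obs();print(o["clock"],o["position"],o["ee_rot"])
ims=[]
for n in("scene","top"):
    c=cam(n);im,d=ctrl.read_camera(n);P=cloud(c,d)
    np.savez("pics/%s0.npz"%n,im=im,d=d,P=P)
    print(n,"cam at",-c[3].T@c[4],c[0])
    for t in("filter_box","cover","bayonet_cap","tape_roll","spigot_top","seal_ring","spigot"):
        for r in ctrl.search_frame(n,t)[:3]:
            b=np.array(r["rect"])*[640,400,640,400];u,v=int((b[0]+b[2])/2),int((b[1]+b[3])/2)
            print(n,t,round(r["confidence"],2),b,P[min(v,399),min(u,639)])
    cv2.imwrite("pics/%s0.png"%n,im[:,:,::-1])
E
```

```text
0.0 [208.7 588.6 235.9] [[-0.9  0.3 -0. ]
 [ 0.3  0.9 -0. ]
 [ 0.  -0.  -1. ]]
scene cam at [ 103.4 -732.9  916.3] 444.472195123562
scene filter_box 0.93 [284.2 151.8 373.  263.4] [556.5 -83.6  30.8]
scene cover 0.8 [316.  155.2 367.8 227.6] [608.3 -70.5  50.5]
scene cover 0.57 [245.7 159.  267.1 175.8] [486.4 196.5  -0.7]
scene cover 0.48 [356.9 285.3 380.4 312.4] [ 469.6 -364.3   40.4]
scene bayonet_cap 0.62 [308.2 271.4 332.5 298.8] [ 400.3 -276.1   40.6]
scene bayonet_cap 0.56 [356.4 283.  382.3 314.5] [ 470.4 -366.5   42.7]
scene tape_roll 0.63 [246.5 159.8 265.1 175.4] [484.2 199.   -1.4]
scene tape_roll 0.33 [311.1 205.9 324.1 235.3] [ 492.7 -126.7   62.1]
scene spigot_top 0.67 [313.1 204.8 321.7 235.5] [ 492.7 -126.7   62.1]
scene spigot_top 0.57 [428.1 281.1 459.4 322.8] [ 572.1 -479.7   91.7]
scene spigot_top 0.47 [286.5 109.9 302.9 151.9] [624.9 193.6  79.2]
scene seal_ring 0.56 [339.8 173.4 351.2 189. ] [ 564.  -142.9  172.8]
scene spigot 0.82 [307.9 207.  325.2 236.9] [ 490.3 -125.7   58.8]
scene spigot 0.19 [286.6 110.2 304.2 150. ] [624.5 186.9  83.7]
top cam at [ 393.8  -92.2 1487.5] 517.4130216822551
top filter_box 0.59 [296.1 171.7 368.4 239.6] [ 531.6 -122.3    7.9]
top cover 0.8 [304.3 172.1 364.4 201. ] [ 564.2 -125.   179.6]
top bayonet_cap 0.84 [406.2 212.9 426.  228.6] [ 480.9 -354.4   50.4]
top bayonet_cap 0.83 [374.7 234.7 394.4 255.5] [ 413.6 -264.2   39.5]
top tape_roll 0.76 [215.8 211.3 234.7 232.5] [492.8 186.6  -2.2]
top seal_ring 0.76 [329.6 178.7 347.6 188.6] [ 578.7 -137.1  128.2]
top spigot 0.63 [329.4 208.6 338.9 218.5] [ 501.9 -125.5   92.6]
```

Run:
```python
from h import *
a=cv2.imread("pics/scene0.png")[90:340,220:480]; cv2.imwrite("pics/s_crop.png",cv2.resize(a,None,fx=2.3,fy=2.3,interpolation=cv2.INTER_CUBIC))
a=cv2.imread("pics/top0.png")[130:290,190:470]; cv2.imwrite("pics/t_crop.png",cv2.resize(a,None,fx=2.8,fy=2.8,interpolation=cv2.INTER_CUBIC))
```

```text
(no output)
```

View pics/s_crop.png

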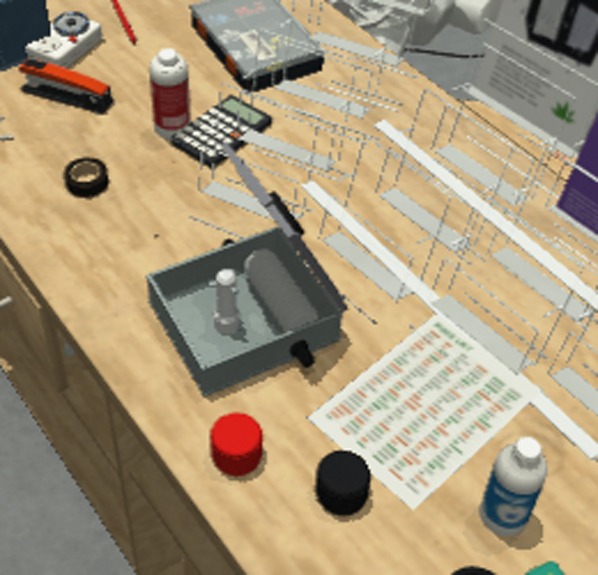

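View pics/t_crop.png

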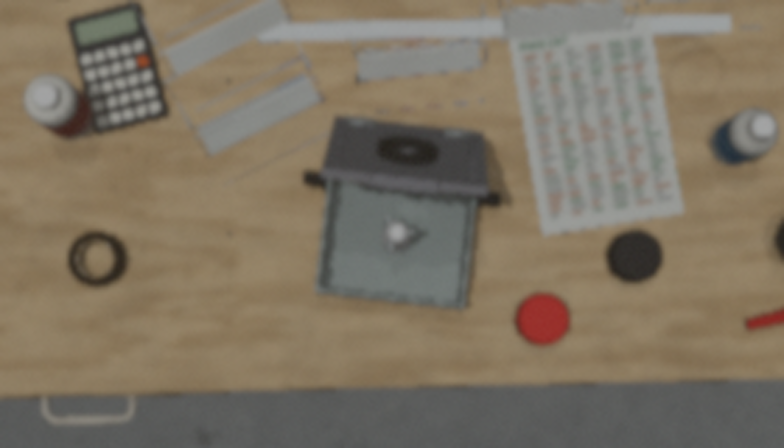

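The open grey box is in the middle, with its cover open at scene crop (290,220). Candidates for the cap:
- Black cap at full-frame scene (369,299) / top (416,221): the target.
- Red cap at (320,285)/(384,245): the look-alike.
- Tape roll at (256,168)/(225,222).
- Dark object at the top view's right edge (470,216).

Next I'll measure the geometry from both depth clouds.

Run:
```python
from h import *
np.set_printoptions(precision=1,suppress=True)
for n in("scene","top"):
    D=np.load("pics/%s0.npz"%n);P=D["P"];im=D["im"].astype(int);d=D["d"]
    ok=d>0;x,y,z=P[...,0],P[...,1],P[...,2]
    dark=(im.max(-1)<70)
    m=ok&(abs(x-475)<60)&(abs(y+360)<60)&(z>34)&(z<50)
    q=P[m];print(n,"cap top",m.sum(),np.median(q,0),cv2.minEnclosingCircle(q[:,:2].astype(np.float32)))
    m=ok&(abs(x-495)<30)&(abs(y+126)<30)&(z>60)&(z<120)
    q=P[m];print("spigot",m.sum(),q.max(0)[2],q[q[:,2]>86].mean(0) if (q[:,2]>86).any() else 0, np.median(q,0))
    # cover plane
    m=ok&(x>480)&(x<640)&(y>-220)&(y<-40)&(z>100)&(z<230)
    q=P[m];print("cover pts",m.sum(),q.min(0),q.max(0))
    for it in range(3):
        c0=q.mean(0);u,s,vt=np.linalg.svd(q-c0,full_matrices=False);nn=vt[2]*np.sign(vt[2][2]);q=q[abs((q-c0)@nn)<4]
    print(" plane n",np.round(nn,3),"c",c0,len(q),"angle",np.degrees(np.arccos(nn[2])),"yaw",np.degrees(np.arctan2(nn[1],nn[0])))
    # rim of box
    m=ok&(x>380)&(x<600)&(y>-230)&(y<-30)&(z>42)&(z<58)
    q=P[m];r=cv2.minAreaRect(q[:,:2].astype(np.float32));print(" rim",m.sum(),r,q.min(0),q.max(0))
    # heights behind
    m=ok&(x>620)&(x<900)&(y>-350)&(y<150)&(z>15)
    print(" behind",m.sum(),P[m].min(0) if m.any() else 0,P[m].max(0) if m.any() else 0)
    m=ok&(abs(x-490)<45)&(abs(y-190)<45)&(z>9)&(z<30);
    if m.any():print(" tape",m.sum(),P[m].mean(0))
```

```text
scene cap top 403 [ 473.5 -361.8   41.3] ((475.8001708984375, -359.5829162597656), 27.30442237854004)
spigot 117 95.40260804385099 [ 498.5 -121.2   90.6] [ 495.8 -124.3   81.3]
cover pts 427 [ 522.6 -206.3  100.2] [582.8 -49.5 214.8]
 plane n [ 0.9 -0.1  0.5] c [ 541.7 -154.8  188.3] 270 angle 61.110096926226696 yaw -9.703461473334885
 rim 864 ((519.9771118164062, -121.99632263183594), (154.21096801757812, 171.6461639404297), 83.00505065917969) [ 426.1 -207.2   42. ] [599.8 -36.7  57.7]
 behind 4462 [ 620.3 -349.8   15. ] [900.  149.9 234.1]
 tape 182 [483.5 183.4  16.3]
top cap top 266 [ 480.8 -358.7   42.4] ((480.5638427734375, -359.107177734375), 26.633010864257812)
spigot 70 102.02480224678331 [ 504.4 -117.9   91.8] [ 504.5 -117.3   89.5]
cover pts 1039 [ 504.1 -203.1  100.2] [605.5 -49.2 217.6]
 plane n [ 0.9 -0.1  0.4] c [ 561.7 -126.4  169.8] 804 angle 63.6229432456917 yaw -7.788486988947042
 rim 253 ((496.80816650390625, -117.58811950683594), (150.0204620361328, 113.61656951904297), 82.14451599121094) [ 431.6 -197.3   42.8] [562.8 -36.5  58. ]
 behind 4889 [ 620.  -349.8   15. ] [900.  149.9 242.5]
 tape 230 [489.3 186.4  18.7]
```

```bash
cat >> h.py <<'E'
def go(p,yaw=None):
    """units for a move: shift (x150mm, tool axes), turn (x30deg) to world point p, with tool y axis at yaw deg (mod 180)"""
    o=ctrl.get_obs();R=np.array(o["ee_rot"]);d=R.T@(np.array(p,float)-o["position"])/150
    ty=np.degrees(np.arctan2(R[1,1],R[0,1]));tz=0
    if yaw is not None:
        e=(yaw-ty+90)%180-90; tz=-e/30   # tool z is down
    print("t%.2f pos %s F %s w %.1f ff %s q6 %.2f yaw %.1f | shift %s turn %.3f"%(o["clock"],np.round(o["position"],1),np.round(o["ft_force"],1),o["gripper_width"],np.round(o["finger_force"],1),o["q"][5],ty,np.round(d,3),tz))
E
python3 - <<'E'
from h import *
go((560,-127,300),82.5)
print(np.round(ctrl.get_obs()["ee_rot"],4))
D=np.load("pics/top0.npz");P=D["P"];m=(D["d"]>0)&(P[...,2]>60)&(P[...,0]>600)&(P[...,0]<1000)&(abs(P[...,1]+120)<150)
print(m.sum(),np.percentile(P[m],[0,5,50],axis=0).round())
E
```

```text
t0.80 pos [208.9 589.  236.6] F [-0.2 -0.7 -0.5] w 92.1 ff 0.0 q6 -0.00 yaw 70.5 | shift [-3.802 -3.717 -0.423] turn -0.401
[[-0.9425  0.3342 -0.    ]
 [ 0.3342  0.9425 -0.    ]
 [ 0.     -0.     -1.    ]]
6465 [[ 600. -270.   60.]
 [ 721. -258.   74.]
 [ 959. -144.  179.]]
```

Emit:
jog_arm:
  motion:
    - [1,[-0.95,-0.93,-0.25],0]
    - [1,[-0.95,-0.93,-0.25],0]
    - [1,[-0.95,-0.93,-0.25],0]
    - [1,[-0.95,-0.93,-0.25],0]
    - [1,[-0.95,-0.93,-0.25],0]
  squeeze: 30

```text
clock: 1.3
position: [298.3, 406.3, 275.3]
ee_rot: [[-0.941, 0.337, 0.002], [0.337, 0.941, -0.0], [-0.002, 0.0, -1.0]]
ft_force: [-0.3, 0.9, -0.9]
gripper_width: 53.7
finger_force: 0.0
```

Emit:
jog_arm:
  motion:
    - [1,[-0.95,-0.93,-0.2],0]
    - [1,[-0.95,-0.93,-0.2],0]
    - [1,[-0.95,-0.93,-0.2],0]
    - [1,[-0.95,-0.93,-0.2],0]
    - [1,[-0.95,-0.93,-0.2],0]

```text
clock: 1.8
position: [386.5, 227.4, 305.2]
ee_rot: [[-0.941, 0.339, 0.002], [0.339, 0.941, -0.0], [-0.002, 0.001, -1.0]]
ft_force: [0.6, 0.6, -0.6]
gripper_width: 14.0
finger_force: 0.0
```

Emit:
jog_arm:
  motion:
    - [1,[-0.95,-0.93,0],0]
    - [1,[-0.95,-0.93,0],0]
    - [1,[-0.95,-0.93,0],0]
    - [1,[-0.95,-0.93,0],0]
    - [1,[-0.95,-0.93,0],0]

```text
clock: 2.3
position: [474.2, 48.2, 304.0]
ee_rot: [[-0.941, 0.338, 0.001], [0.338, 0.941, -0.001], [-0.001, -0.001, -1.0]]
ft_force: [0.3, -0.3, -0.4]
gripper_width: 1.1
finger_force: 0.0
```

Run:
```python
from h import *
go((565,-127,290),82.5)
```

```text
t2.30 pos [474.2  48.2 304. ] F [ 0.3 -0.3 -0.4] w 1.1 ff 0.0 q6 -1.13 yaw 70.2 | shift [-0.965 -0.894  0.095] turn -0.409
```

Emit:
jog_arm:
  motion:
    - [1,[-0.9,-0.91,0],-0.41]
    - [1,[-0.9,-0.91,0],-0.41]
    - [1,[-0.9,-0.91,0],-0.41]
    - [1,[-0.9,-0.91,0],-0.41]
    - [1,[-0.9,-0.91,0],-0.41]
    - [1,[-0.9,-0.91,0],-0.41]

```text
clock: 2.9
position: [553.9, -121.4, 303.4]
ee_rot: [[-0.992, 0.127, -0.001], [0.127, 0.992, 0.001], [0.001, 0.001, -1.0]]
ft_force: [0.9, 0.1, 0.4]
gripper_width: 0.4
finger_force: 0.0
```

Run:
```python
from h import *
np.set_printoptions(precision=1,suppress=True)
go((555,-127,290),82.5)
c=cam("wrist");im,d=ctrl.read_camera("wrist");cv2.imwrite("pics/w1.png",im[:,:,::-1])
P=cloud(c,d);x,y,z=P[...,0],P[...,1],P[...,2]
print("cam",-c[3].T@c[4])
for t in("cover","spigot","spigot_top","filter_box"):
    for r in ctrl.search_frame("wrist",t)[:2]:
        b=np.array(r["rect"])*[640,400,640,400];u,v=int((b[0]+b[2])/2),int((b[1]+b[3])/2)
        print(t,round(r["confidence"],2),b,P[min(v,399),min(u,639)])
```

```text
t2.90 pos [ 553.9 -121.4  303.4] F [0.9 0.1 0.4] w 0.4 ff 0.0 q6 -1.66 yaw 82.7 | shift [-0.  -0.   0.1] turn 0.007
cam [ 481.4 -111.8  451.9]
cover 0.8 [223.  185.  399.8 223.4] [ 557.6 -126.5  173.9]
spigot 0.86 [301.4 122.7 322.1 151.4] [ 498.8 -120.    93.8]
spigot_top 0.76 [297.2 124.4 323.2 153.3] [ 499.9 -121.4   91.6]
filter_box 0.58 [223.   82.1 401.8 220.8] [ 523.3 -123.2    6.4]
```

View pics/w1.png

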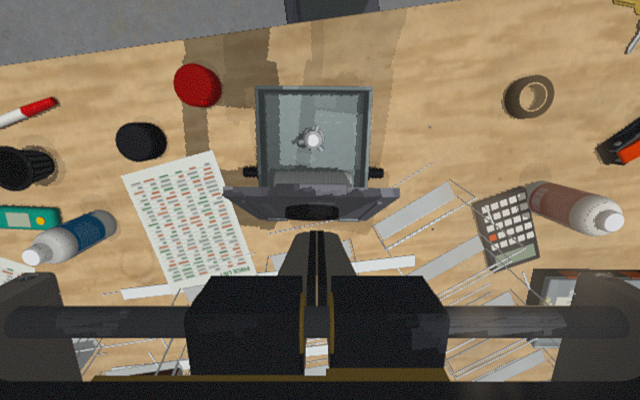

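The wrist view shows the spigot at (312,139), the black cap at (141,141), the red cap at (197,85), the cover at (311,205), and the closed fingers just behind the cover's top face at (316,240). I'll push the cover down along an arc about the hinge.

Emit:
jog_arm:
  motion:
    - [1,[0,-0.04,0.3],0]
    - [1,[0,-0.04,0.55],0]
    - [1,[0,-0.04,0.62],0]
    - [1,[0,-0.04,0.66],0]
    - [1,[0.1,-0.04,0.7],0]
    - [1,[0.195,-0.04,0.743],0]
    - [1,[0.27,-0.04,0.79],0]
    - [1,[0.346,-0.04,0.842],0]
    - [1,[0.41,-0.04,0.905],0]
    - [1,[0.479,-0.04,0.97],0]

```text
clock: 4.15
position: [481.8, -119.0, 158.9]
ee_rot: [[-0.992, 0.126, 0.002], [0.126, 0.992, -0.0], [-0.002, -0.0, -1.0]]
ft_force: [2.0, -1.3, 0.8]
gripper_width: 0.4
finger_force: 0.9
```

Run:
```python
from h import *
np.set_printoptions(precision=1,suppress=True)
h=np.array([603.6,-134.7,0]);u=np.array([.991,-.131,0])
go(h-138.6*u+[0,0,134.6],82.5);go(h-149*u+[0,0,108],82.5);go(h-155*u+[0,0,79],82.5)
c=cam("wrist");im,d=ctrl.read_camera("wrist");cv2.imwrite("pics/w2.png",im[:,:,::-1])
P=cloud(c,d);
r=ctrl.search_frame("wrist","cover")[:1]
c=cam("scene");im,d=ctrl.read_camera("scene");P=cloud(c,d);x,y,z=P[...,0],P[...,1],P[...,2]
m=(d>0)&(x>450)&(x<600)&(y>-215)&(y<-160)&(z>62)&(z<200);print(r,m.sum(),P[m].min(0) if m.any() else 0,P[m].max(0) if m.any() else 0)
```

```text
t4.15 pos [ 481.8 -119.   158.9] F [ 2.  -1.3  0.8] w 0.4 ff 0.9 q6 -1.69 yaw 82.8 | shift [0.1 0.  0.2] turn 0.009
t4.15 pos [ 481.8 -119.   158.9] F [ 2.  -1.3  0.8] w 0.4 ff 0.9 q6 -1.69 yaw 82.8 | shift [0.2 0.  0.3] turn 0.009
t4.15 pos [ 481.8 -119.   158.9] F [ 2.  -1.3  0.8] w 0.4 ff 0.9 q6 -1.69 yaw 82.8 | shift [0.2 0.  0.5] turn 0.009
[{'rect': [0.3023, 0.502, 0.7019, 0.6872], 'confidence': 0.8}] 662 [ 450.  -207.6   62.1] [ 597.8 -160.1  140.1]
```

Emit:
jog_arm:
  motion:
    - [1,[0.055,0,0.08],0]
    - [1,[0.105,0,0.16],0]
    - [1,[0.14,0,0.25],0]
    - [1,[0.175,0,0.34],0]
    - [1,[0.2,0,0.44],0]
    - [1,[0.215,0,0.52],0]
    - [1,[0.215,0,0.54],0]
    - [1,[0.215,0,0.545],0]
    - [1,[0.215,0,0.545],0]

```text
clock: 5.2
position: [450.2, -115.1, 79.8]
ee_rot: [[-0.992, 0.126, 0.0], [0.126, 0.992, -0.0], [-0.0, -0.0, -1.0]]
ft_force: [-13.3, 2.8, 48.4]
gripper_width: 0.6
finger_force: 24.0
```

Emit:
jog_arm:
  motion:
    - [1,[0,0,-0.1],0]
    - [1,[0,0,-0.4],0]
    - [1,[0,0,-0.7],0]
    - [1,[0,0,-1],0]
    - [1,[0,0,-1],0]

```text
clock: 5.7
position: [452.9, -115.8, 232.6]
ee_rot: [[-0.992, 0.126, 0.009], [0.126, 0.992, -0.002], [-0.009, -0.001, -1.0]]
ft_force: [0.1, -0.9, -0.1]
gripper_width: 0.3
finger_force: 0.0
```

Run:
```python
from h import *
np.set_printoptions(precision=1,suppress=True)
go((480,-360,200),90)
for n in("wrist","scene","top"):
    c=cam(n);im,d=ctrl.read_camera(n);P=cloud(c,d);x,y,z=P[...,0],P[...,1],P[...,2]
    cv2.imwrite("pics/%s3.png"%n,im[:,:,::-1]);np.savez("pics/%s3.npz"%n,im=im,d=d,P=P)
    m=(d>0)&(x>430)&(x<600)&(y>-205)&(y<-45)&(z>48)&(z<64)
    q=P[m];A=np.c_[q[:,:2],np.ones(len(q))];k=np.linalg.lstsq(A,q[:,2],rcond=None)[0];print(n,"cover z",np.median(q[:,2]),"slope",np.round(k,3),cv2.minAreaRect(q[:,:2].astype(np.float32)))
    m=(d>0)&(abs(x-500)<14)&(abs(y+121)<14)&(z>84)&(z<100);print(" spigot top",m.sum(),P[m].mean(0),cv2.minEnclosingCircle(P[m][:,:2].astype(np.float32)))
    m=(d>0)&(abs(x-477)<50)&(abs(y+360)<50)&(z>36)&(z<50);q=P[m]
    if len(q): print(" cap",len(q),q.mean(0),cv2.minEnclosingCircle(q[:,:2].astype(np.float32)))
    for t in("spigot_top","seal_ring","bayonet_cap","cover"):
        for r in ctrl.search_frame(n,t)[:2]:
            b=np.array(r["rect"])*[640,400,640,400];u,v=(b[0]+b[2])/2,(b[1]+b[3])/2
            print("  ",t,round(r["confidence"],2),b,P[min(int(v),399),min(int(u),639)])
```

```text
t5.70 pos [ 452.9 -115.8  232.6] F [ 0.1 -0.9 -0.1] w 0.3 ff 0.0 q6 -1.70 yaw 82.8 | shift [-0.4 -1.6  0.2] turn -0.241
wrist cover z 58.232001013045505 slope [ 0.  -0.  56.6] ((495.4211120605469, -117.7969970703125), (150.4641876220703, 129.0170135498047), 82.68983459472656)
 spigot top 4 [ 492.  -115.3   84.8] ((492.34686279296875, -115.06816101074219), 2.7329201698303223)
 cap 1419 [ 476.  -356.3   41.6] ((477.0220031738281, -358.620849609375), 26.728845596313477)
   spigot_top 0.68 [308.3 216.3 329.2 233.9] [ 491.8 -118.7   71.5]
   spigot_top 0.36 [242.5 165.4 398.2 273.9] [ 492.1 -116.3   51.1]
   seal_ring 0.59 [296.  207.7 342.9 242.5] [ 491.6 -117.5   72.3]
   bayonet_cap 0.86 [100.  200.6 155.9 248.3] [ 472.3 -347.1   42.3]
   bayonet_cap 0.61 [161.8 142.8 219.9 193.4] [ 415.9 -256.4   41.1]
   cover 0.71 [252.3 167.2 386.  275.6] [ 491.2 -117.4   60.4]
scene cover z 57.931424854442824 slope [ 0.  0. 57.] ((515.9536743164062, -123.87960052490234), (156.6549530029297, 172.9351043701172), 87.66400909423828)
 spigot top 51 [ 498.5 -121.8   89.7] ((498.8810729980469, -120.58835
[... 391 characters left out ...]
9.7]
   bayonet_cap 0.62 [309.  269.9 337.8 295.8] [ 409.  -275.6   44.6]
   cover 0.82 [284.4 190.9 366.5 251.1] [ 505.1 -144.2   66.8]
top cover z 58.63231877700221 slope [ 0.  -0.  49.3] ((570.5455932617188, -128.9014892578125), (148.1502685546875, 61.882362365722656), 87.4124526977539)
 spigot top 0 [nan nan nan] ((0.0, 0.0), 0.0)
 cap 255 [ 479.7 -358.8   42.3] ((480.4292297363281, -358.8701477050781), 26.606853485107422)
   bayonet_cap 0.8 [373.9 237.2 393.3 256.4] [ 410.9 -261.5   38.7]
   bayonet_cap 0.73 [405.5 213.3 425.  227.4] [ 481.5 -353.1   41.7]
   cover 0.6 [306.3 173.7 362.8 201.7] [ 576.7 -127.9   62. ]<stdin>:9: RuntimeWarning: Mean of empty slice.
  ret = um.true_divide(
```

Cover measured shut (58 mm, level). Now I'll go above the black cap.

Emit:
jog_arm:
  motion:
    - [-1,[-0.18,-0.8,0],0]
    - [-1,[-0.18,-0.8,0],0]
    - [-1,[-0.18,-0.8,0],0]
    - [-1,[-0.18,-0.8,0],0]

```text
clock: 6.85
position: [461.6, -240.0, 226.8]
ee_rot: [[-0.992, 0.129, 0.001], [0.129, 0.992, -0.001], [-0.001, -0.001, -1.0]]
ft_force: [-0.8, -0.2, 0.1]
gripper_width: 30.3
finger_force: 0.0
```

Emit:
jog_arm:
  motion:
    - [-1,[-0.18,-0.79,0.3],0]
    - [-1,[-0.18,-0.79,0.3],0]
    - [-1,[-0.18,-0.79,0.5],0]
    - [-1,[-0.18,-0.79,0.5],0]
    - [-1,[-0.18,-0.79,0.5],0]
    - [-1,[-0.18,-0.79,0.5],0]

```text
clock: 7.45
position: [473.6, -357.2, 152.9]
ee_rot: [[-0.992, 0.125, 0.001], [0.125, 0.992, -0.0], [-0.001, -0.0, -1.0]]
ft_force: [-1.1, 0.3, 0.4]
gripper_width: 78.2
finger_force: 0.0
```

Run:
```python
from h import *
np.set_printoptions(precision=1,suppress=True)
n="wrist";c=cam(n);im,d=ctrl.read_camera(n);P=cloud(c,d);x,y,z=P[...,0],P[...,1],P[...,2]
cv2.imwrite("pics/w4.png",im[:,:,::-1])
m=(d>0)&(abs(x-477)<45)&(abs(y+360)<45)&(z>36)&(z<50);q=P[m]
print(" cap",len(q),q.mean(0),cv2.minEnclosingCircle(q[:,:2].astype(np.float32)),"px",np.argwhere(m).mean(0))
for r in ctrl.search_frame(n,"bayonet_cap")[:3]: print(r["confidence"],np.array(r["rect"])*[640,400,640,400])
go((477,-359,120),82.7)
```

```text
cap 2464 [ 475.9 -359.1   41.8] ((477.6571960449219, -359.4251708984375), 26.88507080078125) px [207.2 314.1]
0.71 [379.3  95.3 448.2 158.5]
0.61 [280.7 172.9 345.1 239.1]
t7.55 pos [ 473.9 -357.5  153.5] F [-0.5  0.1  1.2] w 86.4 ff 0.0 q6 -2.09 yaw 82.8 | shift [-0.  -0.   0.2] turn 0.005
```

View pics/w4.png

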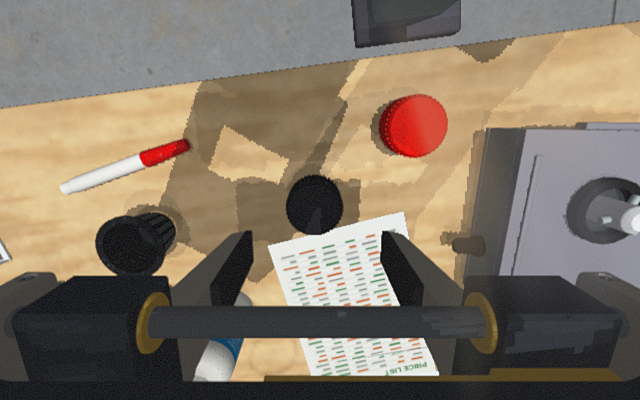

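The picture shows the black knurled cap at (314,207) between the fingers, the red look-alike at (413,125), and a black mesh cup at (135,245), which isn't the cap. Descend and grip.

Emit:
jog_arm:
  motion:
    - [-1,[-0.02,-0.01,0.25],0]
    - [-1,[-0.02,-0.01,0.5],0]
    - [-1,[-0.02,-0.01,0.7],0]
    - [-1,[-0.02,-0.01,0.823],0]
    - [-1,[-0.02,-0.01,0.823],0]
    - [0,[-0.02,-0.01,0.823],0]
    - [0.5,[-0.02,-0.01,0.823],0]
    - [1,[-0.02,-0.01,0.823],0]
    - [1,[-0.02,-0.01,0.823],0]
    - [1,[-0.02,-0.01,0.823],0]
    - [1,[-0.02,-0.01,0.823],0]
    - [1,[-0.02,-0.01,0.823],0]
  squeeze: 35

```text
clock: 8.75
position: [476.1, -360.3, 28.9]
ee_rot: [[-0.992, 0.126, 0.0], [0.126, 0.992, -0.0], [-0.0, -0.0, -1.0]]
ft_force: [0.1, 1.3, 6.8]
gripper_width: 52.0
finger_force: 35.0
```

Emit:
jog_arm:
  motion:
    - [1,[0,0,-0.3],0]
    - [1,[0,0,-0.6],0]
    - [1,[0,0,-0.9],0]
    - [1,[0,0.3,-1],0]
    - [1,[0.02,0.6,-1],0]
    - [1,[0.02,0.8,-1],0]
    - [1,[0.02,0.8,-1],0]

```text
clock: 9.45
position: [487.7, -237.6, 178.4]
ee_rot: [[-0.992, 0.123, -0.001], [0.123, 0.992, 0.001], [0.001, 0.001, -1.0]]
ft_force: [0.3, -0.0, -1.4]
gripper_width: 52.0
finger_force: 35.0
```

```bash
cat > look.py <<'E'
from h import *
import sys
np.set_printoptions(precision=1,suppress=True)
n="wrist";go((499.5,-121,150),82.7)
R=np.array(ctrl.get_obs()["ee_rot"]);p=np.array(ctrl.get_obs()["position"])
c=cam(n);im,d=ctrl.read_camera(n);P=cloud(c,d);x,y,z=P[...,0],P[...,1],P[...,2]
cv2.imwrite("pics/%s.png"%sys.argv[1],im[:,:,::-1]);np.savez("pics/%s.npz"%sys.argv[1],im=im,d=d,P=P)
T=(P-p)@R  # tool frame
m=(d>0)&(abs(T[...,0])<40)&(abs(T[...,1])<29)&(T[...,2]<-2)&(T[...,2]>-22)
q=P[m];print("cap top",len(q),q.mean(0) if len(q) else 0,cv2.minEnclosingCircle(q[:,:2].astype(np.float32)) if len(q) else 0, "tool:",T[m].min(0),T[m].max(0))
m=(d>0)&(abs(x-500)<16)&(abs(y+121)<16)&(z>86)&(z<98);q=P[m]
print("spigot top",len(q),q.mean(0) if len(q) else 0,cv2.minEnclosingCircle(q[:,:2].astype(np.float32)) if len(q) else 0)
for t in("spigot_top","seal_ring","bayonet_cap"):
    for r in ctrl.search_frame(n,t)[:2]: print(t,r["confidence"],np.array(r["rect"])*[640,400,640,400])
E
python3 look.py w5
```

```text
t9.45 pos [ 487.7 -237.6  178.4] F [ 0.3 -0.  -1.4] w 52.0 ff 35.0 q6 -1.90 yaw 82.9 | shift [0.  0.8 0.2] turn 0.007
cap top 7933 [ 484.  -236.8  191. ] ((484.9708557128906, -237.29054260253906), 29.708654403686523) tool: [-19.2 -28.9 -22. ] [25.5 29.  -2. ]
spigot top 507 [ 500.7 -120.4   90.6] ((502.0857238769531, -119.02979278564453), 10.815656661987305)
spigot_top 0.6 [426.3 187.  472.4 228.6]
seal_ring 0.92 [415.6 174.5 480.8 236.4]
bayonet_cap 0.95 [250.5  98.9 307.8 155.8]
bayonet_cap 0.82 [268.6 206.5 369.4 307.1]
```

View pics/w5.png

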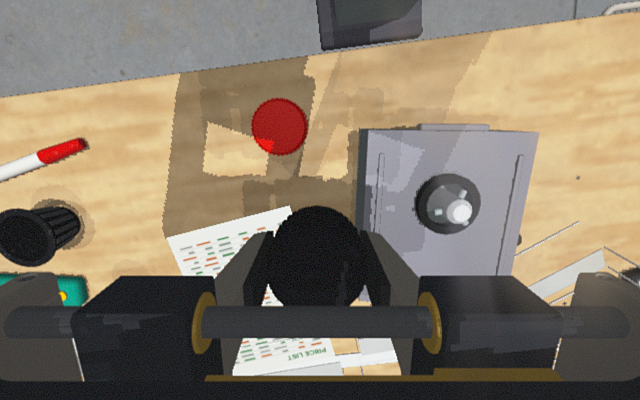

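The cap is held at (318,257). The spigot sits at (455,209) inside the black ring at (448,205). I'll compute its offset to the cap more tightly, from the same picture.

Run:
```python
from h import *
np.set_printoptions(precision=2,suppress=True)
c=cam("wrist");o=ctrl.get_obs();R=np.array(o["ee_rot"]);p=np.array(o["position"]);print(p)
D=np.load("pics/w5.npz");P=D["P"];d=D["d"];T=(P-p)@R;x,y,z=[P[...,i] for i in range(3)]
m=(d>0)&(abs(T[...,0])<40)&(abs(T[...,1])<25)&(T[...,2]<-8)&(T[...,2]>-17);t=T[m]
print("cap top z med",np.median(t[:,2]),"front x max by |y|",[ (yy,np.percentile(t[abs(t[:,1]-yy)<2][:,0],99.5)) for yy in(-15,-8,0,8,15)])
dark=D["im"].max(-1)<60
m=(d>0)&dark&(abs(x-500)<40)&(abs(y+121)<40)&(z>62)&(z<74)
q=P[m];print("ring",len(q),np.median(q,0),cv2.minEnclosingCircle(q[:,:2].astype(np.float32)))
m=(d>0)&(abs(x-500)<16)&(abs(y+121)<16)&(z>88)&(z<97);q=P[m];print("spigot",len(q),q.mean(0),cv2.minAreaRect(q[:,:2].astype(np.float32)))
# lugs
m=(d>0)&~dark&(abs(x-500)<22)&(abs(y+121)<22)&(z>74)&(z<83);q=P[m]-[500,-120.5,0];r=np.hypot(q[:,0],q[:,1]);q=q[r>13];print("lugs deg",np.histogram(np.degrees(np.arctan2(q[:,1],q[:,0]))%120,bins=12,range=(0,120))[0])
```

```text
[ 488.01 -241.56  178.28]
cap top z med -13.320974122176239 front x max by |y| [(-15, np.float64(17.46332330658712)), (-8, np.float64(22.32841646043587)), (0, np.float64(25.067570343174932)), (8, np.float64(25.47520379325506)), (15, np.float64(23.565345747117526))]
ring 578 [ 502.47 -139.2    67.95] ((502.66253662109375, -126.93589782714844), 25.801183700561523)
spigot 441 [ 501.11 -119.92   91.06] ((502.1071472167969, -118.98519897460938), (19.552188873291016, 20.14324188232422), 62.70418167114258)
lugs deg [ 0  8 19 45 20  2  0  0  0  0  0  0]
```

```bash
cat > look2.py <<'E'
from h import *
from scipy.optimize import least_squares
np.set_printoptions(precision=2,suppress=True)
def look(name):
    o=ctrl.get_obs();R=np.array(o["ee_rot"]);p=np.array(o["position"]);c=cam("wrist");im,d=ctrl.read_camera("wrist")
    p2=np.array(ctrl.get_obs()["position"]);print("pos",p,"drift",p2-p)
    P=cloud(c,d);T=(P-p)@R;x,y,z=[P[...,i] for i in range(3)]
    np.savez("pics/%s.npz"%name,im=im,d=d,P=P,T=T)
    m=(d>0)&(abs(T[...,0])<40)&(abs(T[...,1])<25)&(T[...,2]<-8)&(T[...,2]>-17);t=T[m]
    E=np.array([(np.percentile(t[abs(t[:,1]-yy)<1.5][:,0],99.5),yy) for yy in range(-20,21,4)])
    s=least_squares(lambda k:np.hypot(E[:,0]-k[0],E[:,1]-k[1])-26,[0,0],loss="soft_l1");print("cap centre in tool xy",s.x,"top z",np.median(t[:,2]))
    m=(d>0)&(abs(x-500)<16)&(abs(y+121)<16)&(z>89)&(z<97);q=P[m]
    if len(q):
        k=q.mean(0);print("spigot world",k,cv2.minAreaRect(q[:,:2].astype(np.float32)),"tool",((k-p)@R))
    dark=im.max(-1)<60
    m=(d>0)&~dark&(abs(x-500)<22)&(abs(y+121)<22)&(z>72)&(z<84);q=P[m]-[500,-120.5,0];r=np.hypot(q[:,0],q[:,1]);q=q[r>13];print("lugs deg",np.histogram(np.degrees(np.arctan2(q[:,1],q[:,0]))%120,bins=12,range=(0,120))[0])
E
python3 -c "
from look2 import *
look('w6')"
```

```text
pos [ 488.01 -241.56  178.28] drift [-0.08 -0.15 -0.07]
cap centre in tool xy [-1.12  0.46] top z -13.219202856655922
spigot world [ 501.39 -119.72   91.39] ((502.18304443359375, -119.40641784667969), (19.53118324279785, 18.670639038085938), 74.56147003173828) tool [  2.08 122.59  86.84]
lugs deg [ 0  7 22 44 22  2  0  0  0  0  0  0]
```

Emit:
jog_arm:
  motion:
    - [1,[0.01,0.3,0],0]
    - [1,[0.02,0.6,0],0]
    - [1,[0.023,0.75,0.1],0]
    - [1,[0.023,0.813,0.2],0]
    - [1,[0.023,0.813,0.3],0]
    - [1,[0.023,0.813,0.34],0]
    - [1,[0.023,0.813,0.34],0]
    - [1,[0.023,0.813,0.34],0]

```text
clock: 10.5
position: [500.2, -120.1, 127.7]
ee_rot: [[-0.992, 0.127, 0.0], [0.127, 0.992, -0.0], [-0.0, -0.0, -1.0]]
ft_force: [0.4, 0.6, -0.7]
gripper_width: 51.8
finger_force: 35.0
```

Run:
```python
from look2 import *
go((499.7,-120.2,112),82.7)
look('w7')
im,d=ctrl.read_camera("scene");cv2.imwrite("pics/s7.png",cv2.resize(im[170:250,270:370,::-1],None,fx=6,fy=6,interpolation=cv2.INTER_CUBIC))
P=cloud(cam("scene"),d)
m=(d>0)&(abs(P[...,0]-500)<40)&(abs(P[...,1]+120)<40)&(P[...,2]>137)&(P[...,2]<150)&(im.max(-1)<60);print("scene cap top",m.sum(),P[m].mean(0))
```

```text
t10.50 pos [ 500.2 -120.1  127.7] F [ 0.4  0.6 -0.7] w 51.8 ff 35.0 q6 -1.68 yaw 82.7 | shift [ 0.  -0.   0.1] turn 0.000
pos [ 500.17 -120.07  127.67] drift [0.17 0.03 0.24]
cap centre in tool xy [-1.01  0.4 ] top z -13.236515190435025
lugs deg [0 0 0 0 0 0 0 0 0 0 0 0]
scene cap top 93 [ 484.55 -121.52  140.59]
```

View pics/s7.png

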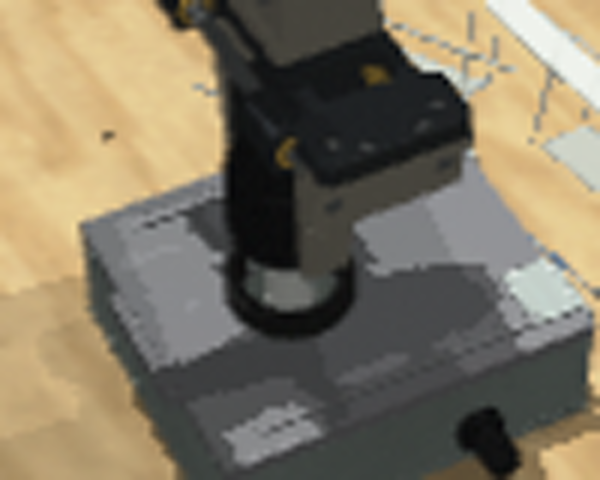

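The cap is above the spigot and the ring, roughly centred. Lower it onto the lugs.

Emit:
jog_arm:
  motion:
    - [1,[0.001,0,0.04],0]
    - [1,[0.001,0,0.08],0]
    - [1,[0.001,0,0.11],0]
    - [1,[0.001,0,0.125],0]
    - [1,[0.001,0,0.135],0]
    - [1,[0.001,0,0.14],0]
    - [1,[0.001,0,0.14],0]

```text
clock: 11.3
position: [499.8, -119.3, 106.3]
ee_rot: [[-0.992, 0.126, -0.0], [0.126, 0.992, 0.0], [0.0, 0.0, -1.0]]
ft_force: [0.1, -0.3, 0.2]
gripper_width: 51.7
finger_force: 35.0
```

Emit:
jog_arm:
  motion:
    - [1,[0,0,0.01],0]
    - [1,[0,0,0.02],0]
    - [1,[0,0,0.02],0]

```text
clock: 11.6
position: [499.7, -119.3, 103.2]
ee_rot: [[-0.992, 0.126, -0.0], [0.126, 0.992, 0.0], [0.0, 0.0, -1.0]]
ft_force: [-0.1, -0.2, -1.6]
gripper_width: 51.6
finger_force: 35.0
```

No resistance with the underside at about 74 mm, so the keyways already fit. I'll keep going slowly.

Emit:
jog_arm:
  motion:
    - [1,[0,0,0.02],0]
    - [1,[0,0,0.04],0]
    - [1,[0,0,0.05],0]
    - [1,[0,0,0.05],0]

```text
clock: 12.0
position: [499.8, -119.3, 95.8]
ee_rot: [[-0.992, 0.126, -0.0], [0.126, 0.992, 0.0], [0.0, -0.0, -1.0]]
ft_force: [-0.8, 0.8, 2.0]
gripper_width: 51.8
finger_force: 35.0
```

Emit:
jog_arm:
  motion:
    - [1,[0,0,0.012],0]
    - [1,[0,0,0.024],0]
    - [1,[0,0,0.035],0]
    - [1,[0,0,0.038],0]
    - [1,[0,0,0.038],0]
    - [1,[0,0,0.038],0]
    - [1,[0,0,0.038],0]

```text
clock: 12.7
position: [499.9, -119.3, 90.7]
ee_rot: [[-0.992, 0.126, 0.0], [0.126, 0.992, -0.0], [-0.0, -0.0, -1.0]]
ft_force: [-2.4, 1.0, 11.0]
gripper_width: 51.9
finger_force: 35.0
```

Run:
```python
from look2 import *
go((499.7,-119.3,90.5),82.7)
look('w8')
im,d=ctrl.read_camera("scene");cv2.imwrite("pics/s8.png",cv2.resize(im[170:250,270:370,::-1],None,fx=6,fy=6,interpolation=cv2.INTER_CUBIC))
go((499.7,-119.3,90.5),82.7)
```

```text
t12.70 pos [ 499.9 -119.3   90.7] F [-2.4  1.  11. ] w 51.9 ff 35.0 q6 -1.68 yaw 82.8 | shift [ 0. -0.  0.] turn 0.002
pos [ 499.87 -119.32   90.69] drift [ 0.02 -0.04  0.03]
cap centre in tool xy [-1.03  0.7 ] top z -13.272670424643083
lugs deg [0 0 0 0 0 0 0 0 0 0 0 0]
t12.80 pos [ 499.9 -119.3   90.7] F [-2.6  1.  11.4] w 51.5 ff 35.0 q6 -1.68 yaw 82.8 | shift [ 0. -0.  0.] turn 0.003
```

View pics/s8.png

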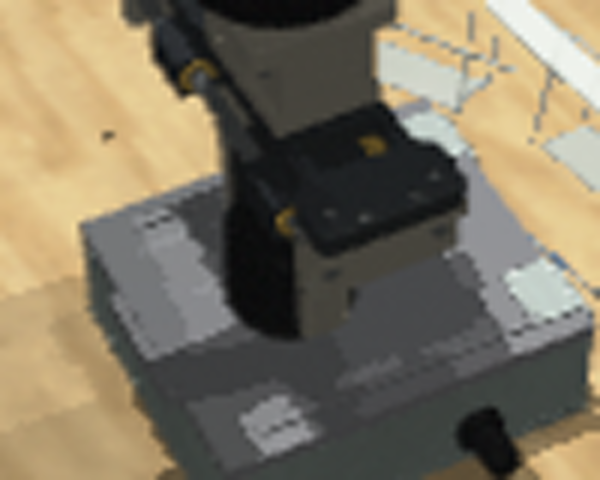

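The cap sits down on the ring: its underside is at about 61.8 mm, the wrist reads 11 N, and it hasn't slipped in the grip. Handing in.

```bash
python3 -c "
from workcell import ctrl
print(ctrl.hand_in())"
```

```text
the job is handed in; nothing more can be done
None
```

I handed the job in with the cover shut and the black cap pushed home over the spigot: underside at about 62 mm, 11 N at the wrist and a 35 N grip. The keyways happened to line up without any turn of the cap, the tape roll was never approached, and the hand-in gave no verdict.

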